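# Load-test three return springs and reject the soft one

### The arm

A 7-joint arm with a two-finger parallel gripper is mounted at the origin on the work surface. World frame = base frame: x ahead of the robot, y to its left, z up, the work surface at z = 0. Lengths are in m, angles in rad, forces in N, time in s.
With the tool pointing down it reaches from about 0.35 to 0.9 m from the base axis. Payload 8.1 kg.
Tool frame: the origin (TCP) lies on the centre line of the jaws, within the pads' length; the fingertips stand 17 mm ahead of it and the grasp point (between the pads) lies 2 mm behind it; z points along the fingers, y is the direction in which the jaws open and shut (so a half turn about z gives the same grasp; the last joint's range is limited). The gripper opens to 92 mm and grips with 3 to 60 N. Pads are 19 mm wide; open, the fingers measure 130 mm over their backs; the gripper's body (75 mm by 190 mm) begins 47 mm behind the grasp point.
Start: joints at [-1.401, 0.434, 0.025, 1.573, -0.012, 1.134, -0.075], TCP at [0.168, 0.602, 0.244] pointing down, gripper open.
Joint ranges: [-2.62, 2.62], [-0.44, 2.09], [-1.27, 1.32], [0.08, 2.57], [-1.32, 4.46], [0.12, 2], [-2.74, 2.74]. Speed limits (rad/s): [2.22, 2.22, 3.01, 3.01, 3.14, 3.14, 3.14].

### API

Orientations are given as a rotation vector (axis times angle).
In Python, from cell import arm, imaging, job gives the robot as it stands.
- The arm moves only by the tool jog_arm, never from a script. Its argument "moves" is a list of rows, each an object with "fingers": the closure, from -1 (fully open) to 1 (shut); "xyz": the shift along the tool's x, y, z in cm, a list of three; "angular": the turn, a rotation vector about the tool's x, y, z in rad, a list of three. In form: [{"fingers": fingers, "xyz": [dx, dy, dz], "angular": [ax, ay, az]}, ...]. A call has 1 to 12 rows; each row is the pose to reach, as a shift and turn from the pose commanded when the call began, along the tool's axes at that moment; what a row does not reach only later rows make up. A row lasts 1/8 s, in which the tool goes at most 62.5 mm and 10.7 degrees, less where a joint would pass 70% of its speed; a pose out of reach is approached as far as the arm can. A call with a gripper value outside its range is refused whole. The fingers move at their own pace and stop on an object; "grip_force" is the grip in N (left out, the last holds). Time passes only in rows, so rows that repeat a pose let the fingers close. It gives the time, the measured TCP pose, the force and the opening at its end, in the units of the state.
- arm.observe(): the state, without advancing time (a new reading comes with each control period).
- imaging.get_image(name): name is "side" or "top" or "wrist"; returns the picture (400x640x3 uint8, red, green, blue); there is no depth.
- imaging.camera_params(name): a dict with "fx", "fy", "cx", "cy" (pixels), "dist" ([k1, k2, p1, p2, k3] as OpenCV has them; the pictures are not rectified), "rvec" (rotation vector, rad) and "tvec" (3), from world to camera coordinates, as OpenCV has them; the wrist camera has in their place "hand_eye" (4x4, takes a point from camera to tool coordinates, whose origin is the TCP and whose axes are the flange's). Camera axes: x right, y down, z forward; pixel columns grow to the right and rows downward; lengths in m; the calibration is good to about 2 mm. A picture is of the moment at which its call begins: read the wrist's pose just before it. camera_params takes no time and is no camera call.
- job.sign_off(): hands the job in, once; it reports no verdict.
The state is a dict: "clock": time; "joints": joint angles; "dq": joint speeds; "joint_efforts": joint torques, N m; "position": TCP position; "ee_rot": TCP orientation; "force": force on the tool from outside, world axes, zero at the start; "ft_torque": the same for the moment, N m; "width": opening from 0.0 (shut) to 1.0 (fully open).
Only numpy, scipy, OpenCV 4.12 (cv2) and the standard library are available. Lean on these libraries where they do the work, as an engineer would, in place of code of your own. Each camera call takes 0.05 s, during which the arm holds its last target. There are 200 camera calls.

### The job

One of the three dispenser return springs on the tester plate has gone soft. Load-test all three where they stand: press each straight down on its cap with about 10 N, never more than 13 N, so that it pushes its drag pointer down the gauge board; a sound spring leaves its pointer above the red line, the soft one takes it below. When all three are tested, lift the spring whose pointer went below the line off its spigot and stand it upright on the floor of the red tray without dropping it; leave the sound ones standing on their spigots, move the pointers only by pressing the springs, and do not disturb the bottle or the beaker.

Things in the scene. Friction and masses are not known exactly. Their poses are not given: they have to be found in the camera images.
- tester: spring tester, fixed: aluminium plate 110 (x) by 270 (y) by 12 mm thick; three steel spigots, 10 mm diameter, 8 mm high, in a row at x = 0; along the robot's side an upright white gauge board, 5 mm thick, 62 mm high above the plate, centre plane at x = -46 mm, with a horizontal red line along it. Origin: centre of the plate's underside, z up
- red_line (a point): middle of the red reference line on the gauge board, 33 mm above the plate's top. A pointer whose top is level with it has been pushed 11 mm down
- seat_0 (a point): seat 0: foot of a spigot, centre, on the plate's top face, at y = -85 mm of the tester
- seat_1 (a point): seat 1: foot of a spigot, centre, on the plate's top face, at y = 0 mm of the tester
- seat_2 (a point): seat 2: foot of a spigot, centre, on the plate's top face, at y = 85 mm of the tester
- pointer_0 (a joint): black drag pointer at seat 0, under the flange of the spring there; it slides on the gauge board with slight friction (0.6 N). The flange pushes it down and it stays at the lowest point reached. Value: m pushed down, 0 at the top as it starts (1 mm under the flange); 0.011 level with the red line; more is below the line
- pointer_1 (a joint): black drag pointer at seat 1, under the flange of the spring there; it slides on the gauge board with slight friction (0.6 N). The flange pushes it down and it stays at the lowest point reached. Value: m pushed down, 0 at the top as it starts (1 mm under the flange); 0.011 level with the red line; more is below the line
- pointer_2 (a joint): black drag pointer at seat 2, under the flange of the spring there; it slides on the gauge board with slight friction (0.6 N). The flange pushes it down and it stays at the lowest point reached. Value: m pushed down, 0 at the top as it starts (1 mm under the flange); 0.011 level with the red line; more is below the line
- spring_a: one of three look-alike springs; any may be the soft one. 71 mm long free. Steel foot ring 30 mm diameter, 14 mm hole, loose over a spigot; coils 28 mm; blue cap on top: flange 48 mm diameter, 45 to 49 mm above the origin, then a neck 28 mm diameter, 22 mm high, to press on or grip. The cap slides straight down under load, up to 26 mm. 125 g, loose. Origin: centre of the foot's underside, z up
- spring_b: one of three look-alike springs; any may be the soft one. 71 mm long free. Steel foot ring 30 mm diameter, 14 mm hole, loose over a spigot; coils 28 mm; blue cap on top: flange 48 mm diameter, 45 to 49 mm above the origin, then a neck 28 mm diameter, 22 mm high, to press on or grip. The cap slides straight down under load, up to 26 mm. 125 g, loose. Origin: centre of the foot's underside, z up
- spring_c: one of three look-alike springs; any may be the soft one. 71 mm long free. Steel foot ring 30 mm diameter, 14 mm hole, loose over a spigot; coils 28 mm; blue cap on top: flange 48 mm diameter, 45 to 49 mm above the origin, then a neck 28 mm diameter, 22 mm high, to press on or grip. The cap slides straight down under load, up to 26 mm. 125 g, loose. Origin: centre of the foot's underside, z up
- spring_a_cap (a joint): how far the cap of spring_a is pressed down, m, 0 at free length. Preloaded: it starts to move at 1.5 to 3.5 N, then 10 N presses a sound spring down about 6 mm (1.1 N per mm) and the soft one about 18 mm (0.45 N per mm)
- spring_b_cap (a joint): how far the cap of spring_b is pressed down, m, 0 at free length. Preloaded: it starts to move at 1.5 to 3.5 N, then 10 N presses a sound spring down about 6 mm (1.1 N per mm) and the soft one about 18 mm (0.45 N per mm)
- spring_c_cap (a joint): how far the cap of spring_c is pressed down, m, 0 at free length. Preloaded: it starts to move at 1.5 to 3.5 N, then 10 N presses a sound spring down about 6 mm (1.1 N per mm) and the soft one about 18 mm (0.45 N per mm)
- tray_red: red reject tray, open box fixed to the bench, 120 by 120 mm, 30 mm high, walls and floor 4 mm thick. Origin: centre of its underside
- tray_blue: blue tray of the same size, fixed; not used
- bottle: white plastic reagent bottle with black cap, 66 mm diameter, about 150 mm high, loose; origin: centre of its underside; to be left alone
- beaker: empty glass beaker, 70 mm diameter, 85 mm high, loose; origin: centre of its underside; to be left alone

How it is judged:
On the way:
1. all three springs have been tested with about 10 N (every pointer pushed down by at least 2.5 mm, the soft spring's to below the red line) while they stand on their spigots (value of joint each of pointer_0, pointer_1, pointer_2 above 0.0025 m and value of joint any of pointer_0, pointer_1, pointer_2 above 0.011 m and ((distance between spring_a and seat_0 below 0.006 m and angle between spring_a's own z axis and vertical below 0.1 rad) or (distance between spring_b and seat_0 below 0.006 m and angle between spring_b's own z axis and vertical below 0.1 rad) or (distance between spring_c and seat_0 below 0.006 m and angle between spring_c's own z axis and vertical below 0.1 rad)) and ((distance between spring_a and seat_1 below 0.006 m and angle between spring_a's own z axis and vertical below 0.1 rad) or (distance between spring_b and seat_1 below 0.006 m and angle between spring_b's own z axis and vertical below 0.1 rad) or (distance between spring_c and seat_1 below 0.006 m and angle between spring_c's own z axis and vertical below 0.1 rad)) and ((distance between spring_a and seat_2 below 0.006 m and angle between spring_a's own z axis and vertical below 0.1 rad) or (distance between spring_b and seat_2 below 0.006 m and angle between spring_b's own z axis and vertical below 0.1 rad) or (distance between spring_c and seat_2 below 0.006 m and angle between spring_c's own z axis and vertical below 0.1 rad))), for 0.2 s.
At the end, for the whole second after the job is handed in: every pointer has been pushed down at least 2.5 mm; the spring that took its pointer below the red line stands upright (within 0.1 rad), at rest, on the floor of the red tray; at the two seats whose pointers stayed above the line the springs stand upright on their spigots (within 6 mm) (value of joint each of pointer_0, pointer_1, pointer_2 above 0.0025 m and ((x of spring_a in the frame of tray_red between -0.045 and 0.045 m and y of spring_a in the frame of tray_red between -0.045 and 0.045 m and z of spring_a in the frame of tray_red below 0.01 m and angle between spring_a's own z axis and vertical below 0.1 rad and linear speed of spring_a below 0.02 m/s) or (x of spring_b in the frame of tray_red between -0.045 and 0.045 m and y of spring_b in the frame of tray_red between -0.045 and 0.045 m and z of spring_b in the frame of tray_red below 0.01 m and angle between spring_b's own z axis and vertical below 0.1 rad and linear speed of spring_b below 0.02 m/s) or (x of spring_c in the frame of tray_red between -0.045 and 0.045 m and y of spring_c in the frame of tray_red between -0.045 and 0.045 m and z of spring_c in the frame of tray_red below 0.01 m and angle between spring_c's own z axis and vertical below 0.1 rad and linear speed of spring_c below 0.02 m/s)) and ((value of joint pointer_0 below 0.011 m and ((distance between spring_a and seat_0 below 0.006 m and angle between spring_a's own z axis and vertical below 0.1 rad) or (distance between spring_b and seat_0 below 0.006 m and angle between spring_b's own z axis and vertical below 0.1 rad) or (distance between spring_c and seat_0 below 0.006 m and angle between spring_c's own z axis and vertical below 0.1 rad))) or (value of joint pointer_0 above 0.011 m and horizontal distance between each of spring_a, spring_b, spring_c and seat_0 above 0.05 m)) and ((value of joint pointer_1 below 0.011 m and ((distance between spring_a and seat_1 below 0.006 m and angle between spring_a's own z axis and vertical below 0.1 rad) or (distance between spring_b and seat_1 below 0.006 m and angle between spring_b's own z axis and vertical below 0.1 rad) or (distance between spring_c and seat_1 below 0.006 m and angle between spring_c's own z axis and vertical below 0.1 rad))) or (value of joint pointer_1 above 0.011 m and horizontal distance between each of spring_a, spring_b, spring_c and seat_1 above 0.05 m)) and ((value of joint pointer_2 below 0.011 m and ((distance between spring_a and seat_2 below 0.006 m and angle between spring_a's own z axis and vertical below 0.1 rad) or (distance between spring_b and seat_2 below 0.006 m and angle between spring_b's own z axis and vertical below 0.1 rad) or (distance between spring_c and seat_2 below 0.006 m and angle between spring_c's own z axis and vertical below 0.1 rad))) or (value of joint pointer_2 above 0.011 m and horizontal distance between each of spring_a, spring_b, spring_c and seat_2 above 0.05 m))); the robot touches nothing.
It fails at once if a spring is loaded against the tester with more than 15.5 N (a press of 13 N and its own weight, with some margin) (contact force between any of spring_a, spring_b, spring_c and tester above 15.5 N).
It fails at once if the robot itself pushes a pointer (contact force between any of the fingers, the arm and pointer_0 above 0.3 N or contact force between any of the fingers, the arm and pointer_1 above 0.3 N or contact force between any of the fingers, the arm and pointer_2 above 0.3 N).
It fails at once if a spring is dropped (let go and falling faster than 0.6 m/s, a fall of about 2 cm) ((linear speed of spring_a above 0.6 m/s and contact force between spring_a and the fingers below 0.1 N) or (linear speed of spring_b above 0.6 m/s and contact force between spring_b and the fingers below 0.1 N) or (linear speed of spring_c above 0.6 m/s and contact force between spring_c and the fingers below 0.1 N)).
It fails at once if the bottle or the beaker is moved by more than 20 mm (distance of any of bottle, beaker from where it was at the start of the episode above 0.02 m).
It also fails if it takes over 62 s, if anything falls off the work surface, if the arm or the gripper's body presses on something with over 40 N, if the wrist force passes 120 N, or if a joint passes its speed limit or range.

## Working session

There is one attempt and no reset: what is moved stays moved. The work goes in short steps, Python scripts to look and compute and a tool call to move; the robot and the scene stay as the last step left them, time stands still between calls to the robot, and variables do not carry over. Pictures are saved under pics/ and viewed, about 8 in all and at most 12, crops included, and the job is handed in when it is done.

Besides the shell and the picture viewer there is one more tool, called after "Emit:" as name(argument=value, ...) on one line, values as JSON. jog_arm: Moves the arm, as the interface text tells. Its arguments: {"type":"object","properties":{"moves":{"type":"array"},"grip_force":{"type":"number"}},"required":["moves"]}

```bash
mkdir -p pics; ls; python3 - <<'E'
from cell import arm, imaging, job
import cv2
s=arm.observe(); print(s)
for n in ("side","top"):
    im=imaging.get_image(n); cv2.imwrite(f"pics/{n}0.png",im[:,:,::-1]); print(n,imaging.camera_params(n))
print(imaging.camera_params("wrist"))
E
```

```text
pics
{'clock': 0.0, 'joints': array([-1.40057696,  0.4352221 ,  0.02492538,  1.57408613, -0.01160234,
        1.13404099, -0.0751323 ]), 'dq': array([-1.23625129e-03, -4.66153416e-04,  4.48131731e-05,  1.36400153e-03,
       -4.74580770e-05,  1.52453698e-03, -9.01867459e-04]), 'joint_efforts': array([ 1.85230865e-04, -6.67861390e+01,  9.84231681e-01, -3.14460862e+01,
       -6.07376662e-02,  4.28898039e-02,  1.71590546e-04]), 'position': array([0.16829738, 0.60139831, 0.24294921]), 'ee_rot': array([-4.27295736e-01, -3.11230023e+00,  2.52743520e-03]), 'force': array([ 0.16080436, -0.60259772, -0.44951073]), 'ft_torque': array([ 0.03562074, -0.02868398, -0.01913436]), 'width': 0.9999516559111212}
side {'fx': 386.91255701993646, 'fy': 386.91255701993646, 'cx': 322.2015108334381, 'cy': 196.31785879631454, 'dist': array([-0.06010212,  0.        ,  0.        ,  0.        ,  0.        ]), 'rvec': array([ 2.31647446, -0.63694483,  0.24635106]), 'tvec': array([-0.54894038,  0.22965404,  0.86982945])}
top {'fx': 505.5530496486027, 'fy': 505.5530496486027, 'cx': 320.7498950509712, 'cy': 194.9885220373092, 'dist': array([-0.01992799,  0.        ,  0.        ,  0.        ,  0.        ]), 'rvec': array([ 2.15164056, -2.20211029,  0.12606342]), 'tvec': array([-0.06686676,  0.58812995,  1.07213864])}
{'fx': 301.2824408584914, 'fy': 301.2824408584914, 'cx': 324.35115199401565, 'cy': 197.45605907432625, 'dist': array([-0.04673436,  0.        ,  0.        ,  0.        ,  0.        ]), 'hand_eye': array([[-1.08287983e-03, -9.61757213e-01, -2.73901241e-01,
         7.35415725e-02],
       [ 9.99999413e-01, -1.04942691e-03, -2.68656298e-04,
        -1.15607891e-03],
       [-2.90572018e-05, -2.73901372e-01,  9.61757785e-01,
        -1.41457760e-01],
       [ 0.00000000e+00,  0.00000000e+00,  0.00000000e+00,
         1.00000000e+00]])}
```

View pics/top0.png

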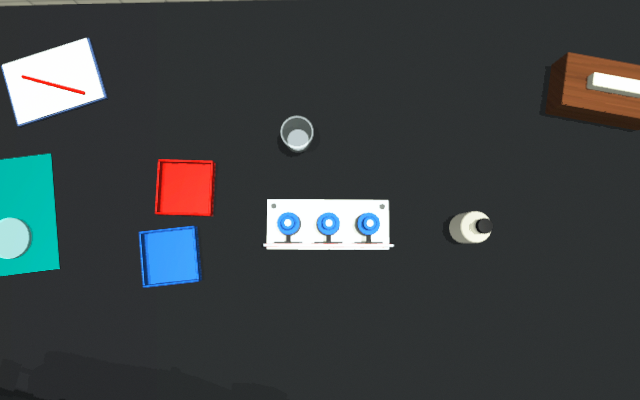

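View pics/side0.png

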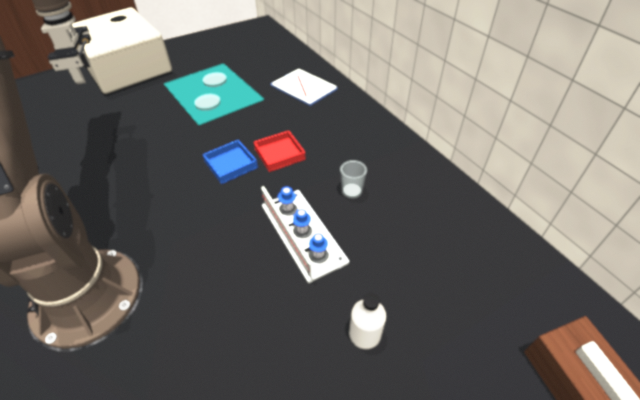

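The top view shows the red tray near (185,188), the three spring caps at (289,223), (328,224) and (369,224), the bottle at (470,228) and the beaker at (297,134). The side view agrees with this layout. Next I'll measure positions.

```bash
cat > h.py <<'E'
import cv2, numpy as np
from cell import arm, imaging, job
from scipy.spatial.transform import Rotation as R
def cam(n,s=None):
    p=imaging.camera_params(n); K=np.array([[p['fx'],0,p['cx']],[0,p['fy'],p['cy']],[0,0,1]])
    if n=='wrist':
        H=np.eye(4);H[:3,:3]=R.from_rotvec(s['ee_rot']).as_matrix();H[:3,3]=s['position']
        T=H@p['hand_eye']; return K,p['dist'],T[:3,:3],T[:3,3]
    M=cv2.Rodrigues(p['rvec'])[0]; return K,p['dist'],M.T,-M.T@p['tvec']
def ray(c,uv):
    K,d,M,o=c; q=cv2.undistortPoints(np.array([[uv]],float),K,d)[0,0]
    return o,M@np.array([q[0],q[1],1])
def onz(c,uv,z):
    o,v=ray(c,uv); return o+v*(z-o[2])/v[2]
def proj(c,P):
    K,d,M,o=c; return cv2.projectPoints(np.array([P],float),cv2.Rodrigues(M.T)[0],-M.T@o,K,d)[0][0,0]
def tri(a,b):
    A=np.zeros((3,3));y=np.zeros(3)
    for o,v in (a,b):
        v=v/np.linalg.norm(v);Q=np.eye(3)-np.outer(v,v);A+=Q;y+=Q@o
    return np.linalg.solve(A,y)
def blobs(m,amin):
    n,l,st,ce=cv2.connectedComponentsWithStats(m.astype(np.uint8)); return [(st[i,4],ce[i],(l==i)) for i in range(1,n) if st[i,4]>=amin]
def hsv(im): return cv2.cvtColor(im,cv2.COLOR_RGB2HSV)
E
python3 - <<'E'
from h import *
np.set_printoptions(precision=4,suppress=True)
c=cam('top'); im=cv2.imread('pics/top0.png')[:,:,::-1].copy(); h=hsv(im)
blue=(h[...,0]>98)&(h[...,0]<118)&(h[...,1]>120)&(h[...,2]>90)
for a,ce,m in blobs(blue,60):
    ys,xs=np.where(m); r=cv2.minEnclosingCircle(np.c_[xs,ys].astype(np.float32)); print('blue',a,ce,r,onz(c,ce,.059),onz(c,ce,.03))
red=((h[...,0]<8)|(h[...,0]>172))&(h[...,1]>150)&(h[...,2]>60)
for a,ce,m in blobs(red,500):
    ys,xs=np.where(m); r=cv2.minAreaRect(np.c_[xs,ys].astype(np.float32)); print('red',a,ce,r)
    print([onz(c,p,.03)[:2] for p in cv2.boxPoints(r)],onz(c,r[0],.03))
wh=(h[...,1]<60)&(h[...,2]>130); wh[:,:230]=0; wh[:,430:]=0
for a,ce,m in blobs(wh,300):
    ys,xs=np.where(m&(np.arange(400)[:,None]<240)); r=cv2.minAreaRect(np.c_[xs,ys].astype(np.float32)); print('plate',a,ce,r)
    print([onz(c,p,.012)[:2] for p in cv2.boxPoints(r)])
    print(np.array(onz(c,(273.5,206),.012)),onz(c,(382,206.5),.012))
print('top cam at',c[3])
cv2.imwrite('pics/t1.png',cv2.resize(im[185:260,255:405][:,:,::-1],None,fx=5,fy=5,interpolation=2))
E
```

```text
blue 217 [80.3917 88.2258] ((53.5, 82.0), 55.76074981689453) [0.8276 0.435  0.059 ] [0.8371 0.4485 0.03  ]
blue 333 [288.2853 223.2583] ((288.20001220703125, 223.1999969482422), 11.094250679016113) [ 0.5251 -0.0101  0.059 ] [ 0.5265 -0.0087  0.03  ]
blue 338 [327.7012 223.503 ] ((327.868408203125, 223.26315307617188), 11.184319496154785) [ 0.5227 -0.0932  0.059 ] [ 0.524  -0.0941  0.03  ]
blue 336 [367.7708 223.4821] ((368.0, 223.2083282470703), 11.275152206420898) [ 0.5208 -0.1779  0.059 ] [ 0.522  -0.1811  0.03  ]
blue 3377 [169.3829 256.199 ] ((169.5, 256.5), 40.4043083190918) [0.4619 0.2398 0.059 ] [0.4615 0.248  0.03  ]
red 3256 [184.7153 187.1336] ((184.7595977783203, 187.0103759765625), (58.75302505493164, 56.15509796142578), 2.2906100749969482)
[array([0.5534, 0.2812]), array([0.6765, 0.2774]), array([0.6684, 0.1489]), array([0.5454, 0.1541])] [0.6106 0.2153 0.03  ]
plate 544 [296.829  135.6287] ((296.30767822265625, 131.5384521484375), (32.72731018066406, 32.72731018066406), 33.6900634765625)
[array([0.7232, 0.0216]), array([ 0.7849, -0.0201]), array([ 0.7419, -0.0805]), array([ 0.6807, -0.0385])]
[0.5661 0.0242 0.012 ] [ 0.5596 -0.2159  0.012 ]
plate 4879 [327.3597 224.0363] ((327.4999694824219, 219.0), (122.99998474121094, 39.99999237060547), -0.0)
[array([0.4939, 0.0417]), array([0.582 , 0.0405]), array([ 0.5759, -0.232 ]), array([ 0.4875, -0.2287])]
[0.5661 0.0242 0.012 ] [ 0.5596 -0.2159  0.012 ]
top cam at [ 0.4761 -0.0624  1.1266]
```

View pics/t1.png

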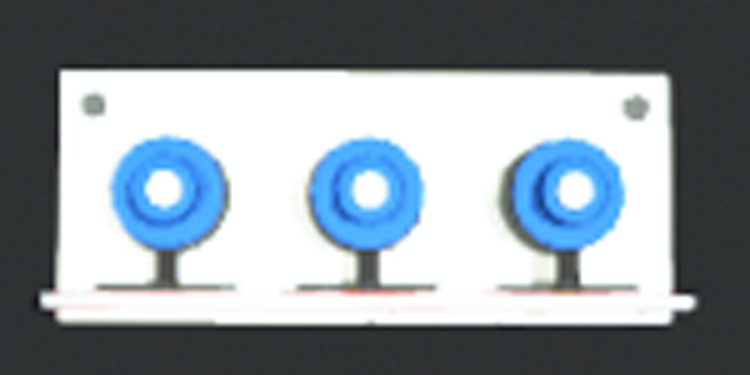

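The crop shows the three caps with white top dots at y≈188 and x≈163, 370 and 573. Each has a black pointer below it, towards the gauge board. Seat spacing measures 84–85 mm as specified, with a tester yaw of about -0.026 rad. I'm moving above the middle spring now, with the gripper closed.

Emit:
jog_arm(moves=[{"fingers":-1,"xyz":[-52.9,-57.4,0],"angular":[0,0,-0.12]},{"fingers":1,"xyz":[-52.9,-57.4,0],"angular":[0,0,-0.247]},{"fingers":1,"xyz":[-52.9,-57.4,0],"angular":[0,0,-0.247]},{"fingers":1,"xyz":[-52.9,-57.4,0],"angular":[0,0,-0.247]},{"fingers":1,"xyz":[-52.9,-57.4,0],"angular":[0,0,-0.247]},{"fingers":1,"xyz":[-52.9,-57.4,0],"angular":[0,0,-0.247]},{"fingers":1,"xyz":[-52.9,-57.4,0],"angular":[0,0,-0.247]},{"fingers":1,"xyz":[-52.9,-57.4,0],"angular":[0,0,-0.247]},{"fingers":1,"xyz":[-52.9,-57.4,0],"angular":[0,0,-0.247]},{"fingers":1,"xyz":[-52.9,-57.4,0],"angular":[0,0,-0.247]},{"fingers":1,"xyz":[-52.9,-57.4,0],"angular":[0,0,-0.247]},{"fingers":1,"xyz":[-52.9,-57.4,0],"angular":[0,0,-0.247]}])

```text
clock: 1.6
position: [0.5098, -0.0679, 0.2437]
ee_rot: [0.04, 3.141, 0.0]
force: [1.9, 1.1, -0.7]
width: 0.003
```

Emit:
jog_arm(moves=[{"fingers":1,"xyz":[0,0,0],"angular":[0,0,0]},{"fingers":1,"xyz":[0,0,0],"angular":[0,0,0]},{"fingers":1,"xyz":[0,0,0],"angular":[0,0,0]}])

```text
clock: 1.98
position: [0.5088, -0.0646, 0.2435]
ee_rot: [-0.037, -3.141, -0.001]
force: [0.3, 0.8, 0.7]
width: 0.007
```

```bash
python3 - <<'E'
from h import *
np.set_printoptions(precision=4,suppress=True)
s=arm.observe(); im=imaging.get_image('wrist'); c=cam('wrist',s); t=cam('top')
print(s['clock'],s['position'],R.from_rotvec(s['ee_rot']).as_matrix(),s['force'])
cv2.imwrite('pics/w1.png',im[:,:,::-1]); h=hsv(im)
blue=(h[...,0]>98)&(h[...,0]<118)&(h[...,1]>120)&(h[...,2]>90)
for a,ce,m in blobs(blue,150):
    ys,xs=np.where(m); print(a,ce,(xs.min(),xs.max(),ys.min(),ys.max()),onz(c,ce,.065))
for uv in [(287.6,222.6),(329,222.8),(369.6,223)]: print('dot top',onz(t,uv,.083), proj(c,onz(t,uv,.083)))
E
```

```text
1.975 [ 0.5088 -0.0646  0.2435] [[-0.9997  0.0236 -0.0007]
 [ 0.0236  0.9997  0.0007]
 [ 0.0007  0.0007 -1.    ]] [0.3423 0.7609 0.6575]
10633 [577.2367 128.1764] (np.int64(521), np.int64(638), np.int64(74), np.int64(184)) [0.4552 0.2077 0.065 ]
1165 [222.8189 191.3253] (np.int64(202), np.int64(243), np.int64(172), np.int64(212)) [ 0.5161 -0.178   0.065 ]
1204 [297.8007 191.3953] (np.int64(277), np.int64(318), np.int64(172), np.int64(212)) [ 0.5183 -0.0952  0.065 ]
1190 [373.0504 191.8328] (np.int64(353), np.int64(394), np.int64(173), np.int64(213)) [ 0.5208 -0.0125  0.065 ]
dot top [ 0.5254 -0.0099  0.083 ] [378.1171 200.4079]
dot top [ 0.523  -0.0953  0.083 ] [296.4943 200.1686]
dot top [ 0.5207 -0.1792  0.083 ] [216.7377 199.8951]
```

View pics/w1.png

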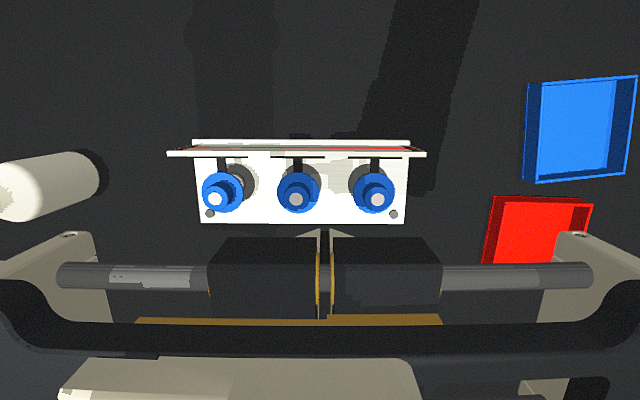

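The wrist view shows the caps' white tops at (215,199), (296,199.5) and (376,198). These are within about 2 px of the top-camera prediction. Now I'm going above seat 1, staying about 12 mm over the cap.

Emit:
jog_arm(moves=[{"fingers":1,"xyz":[-1.44,-3.06,5],"angular":[0,0,0]},{"fingers":1,"xyz":[-1.44,-3.06,9],"angular":[0,0,0]},{"fingers":1,"xyz":[-1.44,-3.06,12],"angular":[0,0,0]},{"fingers":1,"xyz":[-1.44,-3.06,13.15],"angular":[0,0,0]},{"fingers":1,"xyz":[-1.44,-3.06,13.15],"angular":[0,0,0]},{"fingers":1,"xyz":[-1.44,-3.06,13.15],"angular":[0,0,0]},{"fingers":1,"xyz":[-1.44,-3.06,13.15],"angular":[0,0,0]}])

```text
clock: 2.9
position: [0.5236, -0.0971, 0.1133]
ee_rot: [0.04, 3.139, 0.0]
force: [0.9, -0.2, 0.0]
width: 0.004
```

```bash
python3 - <<'E'
from h import *
np.set_printoptions(precision=4,suppress=True)
s=arm.observe(); print(s['position'],s['force'])
im=imaging.get_image('side');f=[s['force']]
for i in range(4): imaging.get_image('top'); f.append(arm.observe()['force'])
print(np.array(f))
c=cam('side'); p=proj(c,[.5225,-.0955,.09]).astype(int); print(p)
cv2.imwrite('pics/s1.png',cv2.resize(im[p[1]-75:p[1]+75,p[0]-90:p[0]+90][:,:,::-1],None,fx=4,fy=4,interpolation=2))
E
```

```text
[ 0.5236 -0.0971  0.1133] [ 0.88   -0.1986  0.0029]
[[ 0.88   -0.1986  0.0029]
 [ 0.7668  0.0517  0.3548]
 [ 0.296  -0.3666  0.848 ]
 [-0.6524 -0.0039  0.3566]
 [-0.153   0.1474 -0.7026]]
[300 209]
```

View pics/s1.png

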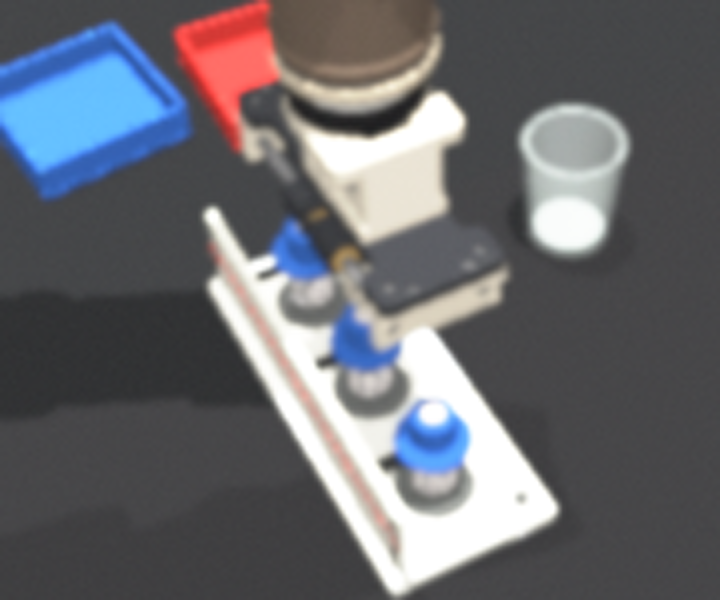

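The crop shows the gripper centred over the middle spring. The pointer stubs are beside the flanges and clear of the fingers. Pressing begins in small steps.

Emit:
jog_arm(moves=[{"fingers":1,"xyz":[0,0,0.4],"angular":[0,0,0]},{"fingers":1,"xyz":[0,0,0.8],"angular":[0,0,0]},{"fingers":1,"xyz":[0,0,1.1],"angular":[0,0,0]},{"fingers":1,"xyz":[0,0,1.3],"angular":[0,0,0]},{"fingers":1,"xyz":[0,0,1.4],"angular":[0,0,0]},{"fingers":1,"xyz":[0,0,1.5],"angular":[0,0,0]},{"fingers":1,"xyz":[0,0,1.6],"angular":[0,0,0]},{"fingers":1,"xyz":[0,0,1.6],"angular":[0,0,0]},{"fingers":1,"xyz":[0,0,1.6],"angular":[0,0,0]}])

```text
clock: 4.28
position: [0.5231, -0.0972, 0.0967]
ee_rot: [0.041, 3.141, 0.0]
force: [-1.6, -0.1, 7.7]
width: -0.002
```

Emit:
jog_arm(moves=[{"fingers":1,"xyz":[0,0,0.08],"angular":[0,0,0]},{"fingers":1,"xyz":[0,0,0.15],"angular":[0,0,0]},{"fingers":1,"xyz":[0,0,0.15],"angular":[0,0,0]},{"fingers":1,"xyz":[0,0,0.15],"angular":[0,0,0]}])

```text
clock: 4.78
position: [0.5232, -0.0973, 0.0953]
ee_rot: [0.041, 3.14, 0.0]
force: [-1.6, 0.7, 8.9]
width: 0.004
```

```bash
cat > f.py <<'E'
from h import *
np.set_printoptions(precision=4,suppress=True)
f=[arm.observe()['force'][2]]
for i in range(5): imaging.get_image('top'); f.append(arm.observe()['force'][2])
s=arm.observe(); print(s['position'],np.round(f,2),np.mean(f),s['clock'])
E
python3 f.py
```

```text
[ 0.5232 -0.0973  0.0953] [8.94 8.7  8.38 8.6  8.18 9.57] 8.729086127316611 5.025
```

Emit:
jog_arm(moves=[{"fingers":1,"xyz":[0,0,0.06],"angular":[0,0,0]},{"fingers":1,"xyz":[0,0,0.12],"angular":[0,0,0]},{"fingers":1,"xyz":[0,0,0.12],"angular":[0,0,0]},{"fingers":1,"xyz":[0,0,0.12],"angular":[0,0,0]}])

```text
clock: 5.52
position: [0.5232, -0.0973, 0.0942]
ee_rot: [0.041, 3.14, 0.0]
force: [-1.9, 0.4, 10.3]
width: 0.004
```

```bash
python3 f.py
```

```text
[ 0.5232 -0.0973  0.0942] [10.27 10.31  9.7  10.56  9.56  9.96] 10.05928609550859 5.775
```

Seat 1 is sound: 10 N at about 5.8 mm. Lifting and moving to seat 2.

Emit:
jog_arm(moves=[{"fingers":1,"xyz":[0,0,-0.5],"angular":[0,0,0]},{"fingers":1,"xyz":[0,0,-1.5],"angular":[0,0,0]},{"fingers":1,"xyz":[0,0,-2.2],"angular":[0,0,0]},{"fingers":1,"xyz":[0,4,-2.2],"angular":[0,0,0]},{"fingers":1,"xyz":[0,8.6,-2.2],"angular":[0,0,0]},{"fingers":1,"xyz":[0,8.6,-1.8],"angular":[0,0,0]},{"fingers":1,"xyz":[0,8.6,-1.2],"angular":[0,0,0]},{"fingers":1,"xyz":[0,8.6,-0.8],"angular":[0,0,0]},{"fingers":1,"xyz":[0,8.6,-0.5],"angular":[0,0,0]},{"fingers":1,"xyz":[0,8.6,-0.35],"angular":[0,0,0]},{"fingers":1,"xyz":[0,8.6,-0.25],"angular":[0,0,0]},{"fingers":1,"xyz":[0,8.6,-0.25],"angular":[0,0,0]}])

```text
clock: 7.28
position: [0.5254, -0.0122, 0.0965]
ee_rot: [0.043, 3.141, -0.0]
force: [-1.4, -1.7, 7.2]
width: 0.007
```

```bash
python3 f.py
```

```text
[ 0.5254 -0.0122  0.0965] [7.23 7.4  7.87 6.92 6.51 7.52] 7.242098442259628 7.525
```

Emit:
jog_arm(moves=[{"fingers":1,"xyz":[0,0,0.08],"angular":[0,0,0]},{"fingers":1,"xyz":[0,0,0.16],"angular":[0,0,0]},{"fingers":1,"xyz":[0,0,0.24],"angular":[0,0,0]},{"fingers":1,"xyz":[0,0,0.24],"angular":[0,0,0]},{"fingers":1,"xyz":[0,0,0.24],"angular":[0,0,0]}])

```text
clock: 8.15
position: [0.5255, -0.0122, 0.0943]
ee_rot: [0.043, 3.14, -0.0]
force: [-1.6, -1.7, 9.0]
width: 0.002
```

```bash
python3 f.py
```

```text
[ 0.5255 -0.0122  0.0943] [ 9.02  8.79 10.03 10.36  9.76  9.97] 9.653728895039794 8.4
```

Seat 2 is sound as well: about 9.7–10 N at 5.7 mm. Moving to seat 0.

Emit:
jog_arm(moves=[{"fingers":1,"xyz":[0,0,-0.5],"angular":[0,0,0]},{"fingers":1,"xyz":[0,0,-1.5],"angular":[0,0,0]},{"fingers":1,"xyz":[0,0,-2.2],"angular":[0,0,0]},{"fingers":1,"xyz":[0,-5.5,-2.2],"angular":[0,0,0]},{"fingers":1,"xyz":[0,-11,-2.2],"angular":[0,0,0]},{"fingers":1,"xyz":[0,-16.8,-2.2],"angular":[0,0,0]},{"fingers":1,"xyz":[0,-16.8,-2.0],"angular":[0,0,0]},{"fingers":1,"xyz":[0,-16.8,-1.2],"angular":[0,0,0]},{"fingers":1,"xyz":[0,-16.8,-0.6],"angular":[0,0,0]},{"fingers":1,"xyz":[0,-16.8,-0.4],"angular":[0,0,0]},{"fingers":1,"xyz":[0,-16.8,-0.24],"angular":[0,0,0]},{"fingers":1,"xyz":[0,-16.8,-0.24],"angular":[0,0,0]}])

```text
clock: 9.9
position: [0.521, -0.1786, 0.0961]
ee_rot: [0.039, 3.141, 0.0]
force: [-0.4, 0.0, 3.1]
width: 0.004
```

```bash
python3 f.py
```

```text
[ 0.5209 -0.1791  0.0962] [3.11 2.77 3.89 3.02 2.91 2.93] 3.1067859670957447 10.15
```

Seat 0 is soft, with only 3.1 N at 3.8 mm. Pressing on.

Emit:
jog_arm(moves=[{"fingers":1,"xyz":[0,0,0.2],"angular":[0,0,0]},{"fingers":1,"xyz":[0,0,0.4],"angular":[0,0,0]},{"fingers":1,"xyz":[0,0,0.6],"angular":[0,0,0]},{"fingers":1,"xyz":[0,0,0.8],"angular":[0,0,0]},{"fingers":1,"xyz":[0,0,1.0],"angular":[0,0,0]},{"fingers":1,"xyz":[0,0,1.1],"angular":[0,0,0]},{"fingers":1,"xyz":[0,0,1.2],"angular":[0,0,0]},{"fingers":1,"xyz":[0,0,1.2],"angular":[0,0,0]},{"fingers":1,"xyz":[0,0,1.2],"angular":[0,0,0]}])

```text
clock: 11.28
position: [0.5211, -0.1789, 0.0843]
ee_rot: [0.04, 3.141, 0.001]
force: [-1.2, 3.0, 7.5]
width: 0.004
```

```bash
python3 f.py
```

```text
[ 0.5211 -0.1788  0.0843] [7.54 8.03 8.36 9.06 8.56 7.15] 8.117769843279829 11.525
```

Emit:
jog_arm(moves=[{"fingers":1,"xyz":[0,0,0.15],"angular":[0,0,0]},{"fingers":1,"xyz":[0,0,0.3],"angular":[0,0,0]},{"fingers":1,"xyz":[0,0,0.35],"angular":[0,0,0]},{"fingers":1,"xyz":[0,0,0.35],"angular":[0,0,0]},{"fingers":1,"xyz":[0,0,0.35],"angular":[0,0,0]}])

```text
clock: 12.15
position: [0.5211, -0.1788, 0.0809]
ee_rot: [0.04, 3.141, 0.001]
force: [-0.6, 2.6, 9.0]
width: 0.003
```

```bash
python3 f.py
```

```text
[ 0.5211 -0.1788  0.0809] [ 9.01 10.61  9.88 10.28  9.25 10.03] 9.842926805676562 12.4
```

Seat 0 reaches about 9.9 N at 19 mm, so it is soft and its pointer should be near 18 mm. Rising slowly, half-opening the jaws, and looking.

Emit:
jog_arm(moves=[{"fingers":1,"xyz":[0,0,-0.4],"angular":[0,0,0]},{"fingers":1,"xyz":[0,0,-0.8],"angular":[0,0,0]},{"fingers":1,"xyz":[0,0,-1.2],"angular":[0,0,0]},{"fingers":1,"xyz":[0,0,-1.6],"angular":[0,0,0]},{"fingers":1,"xyz":[0,0,-2.0],"angular":[0,0,0]},{"fingers":1,"xyz":[0,0,-3],"angular":[0,0,0]},{"fingers":0,"xyz":[0,0,-6],"angular":[0,0,0]},{"fingers":0,"xyz":[0,0,-10],"angular":[0,0,0]},{"fingers":0,"xyz":[0,0,-10],"angular":[0,0,0]},{"fingers":0,"xyz":[0,0,-10],"angular":[0,0,0]},{"fingers":0,"xyz":[0,0,-10],"angular":[0,0,0]}])

```text
clock: 13.78
position: [0.52, -0.1789, 0.1796]
ee_rot: [-0.041, -3.139, -0.001]
force: [-0.9, -0.3, -0.2]
width: 0.478
```

```bash
python3 - <<'E'
from h import *
np.set_printoptions(precision=4,suppress=True)
s=arm.observe(); im=imaging.get_image('wrist'); c=cam('wrist',s)
print(s['clock'],s['position'],s['force'],s['width'])
h=hsv(im); blue=(h[...,0]>98)&(h[...,0]<118)&(h[...,1]>120)&(h[...,2]>90)
for a,ce,m in blobs(blue,150):
    ys,xs=np.where(m); print(a,ce,(xs.min(),xs.max(),ys.min(),ys.max()),onz(c,ce,.065))
for p in [(.5205,-.1795,.083),(.5229,-.0955,.083),(.5249,-.0115,.083)]: print(proj(c,p))
P=imaging.get_image('side'); 
a=cv2.resize(P[150:280,245:385],None,fx=4,fy=4,interpolation=2); cv2.imwrite('pics/s2.png',a[:,:,::-1])
cv2.imwrite('pics/w2.png',im[:,:,::-1])
E
```

```text
13.775 [ 0.52   -0.1789  0.1796] [-0.9029 -0.2735 -0.2307] 0.47811622167076384
1837 [323.3076 194.1845] (np.int64(298), np.int64(349), np.int64(170), np.int64(220)) [ 0.5158 -0.1809  0.065 ]
1790 [416.8285 194.4721] (np.int64(391), np.int64(443), np.int64(171), np.int64(221)) [ 0.5183 -0.0982  0.065 ]
1969 [509.9223 196.2722] (np.int64(483), np.int64(540), np.int64(171), np.int64(221)) [ 0.5223 -0.0132  0.065 ]
[325.1098 205.2643]
[426.0758 205.3681]
[523.8046 204.9327]
```

View pics/w2.png

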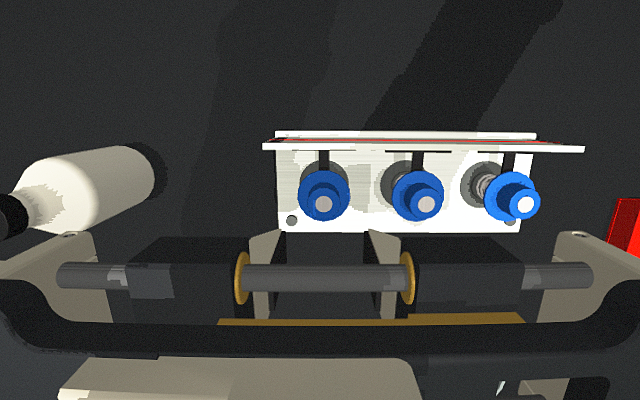

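View pics/s2.png

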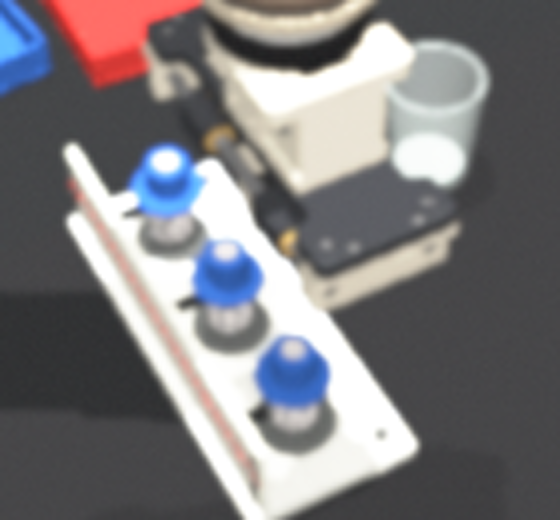

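All the springs are upright and the pointers are lowered, with the one at seat 0 (about (260,410) in the crop) the lowest. In the wrist view cap 0's top is at (323,204), centred between the jaws. Descending to grip its neck.

Emit:
jog_arm(moves=[{"fingers":0,"xyz":[0,-0.1,4],"angular":[0,0,0]},{"fingers":0,"xyz":[0,-0.1,7],"angular":[0,0,0]},{"fingers":0,"xyz":[0,-0.1,8.8],"angular":[0,0,0]},{"fingers":0,"xyz":[0,-0.1,9.6],"angular":[0,0,0]},{"fingers":0,"xyz":[0,-0.1,9.65],"angular":[0,0,0]},{"fingers":0,"xyz":[0,-0.1,9.65],"angular":[0,0,0]},{"fingers":0.3,"xyz":[0,-0.1,9.65],"angular":[0,0,0]},{"fingers":0.5,"xyz":[0,-0.1,9.65],"angular":[0,0,0]},{"fingers":0.7,"xyz":[0,-0.1,9.65],"angular":[0,0,0]},{"fingers":1,"xyz":[0,-0.1,9.65],"angular":[0,0,0]},{"fingers":1,"xyz":[0,-0.1,9.65],"angular":[0,0,0]}], grip_force=12)

```text
clock: 15.25
position: [0.5208, -0.1801, 0.0841]
ee_rot: [0.041, 3.141, 0.0]
force: [0.2, -0.1, 0.5]
width: 0.298
```

Gripped at 27.4 mm, which matches the 28 mm neck. Lifting.

Emit:
jog_arm(moves=[{"fingers":1,"xyz":[0,0,-0.2],"angular":[0,0,0]},{"fingers":1,"xyz":[0,0,-0.5],"angular":[0,0,0]},{"fingers":1,"xyz":[0,0,-1],"angular":[0,0,0]},{"fingers":1,"xyz":[0,0,-2],"angular":[0,0,0]},{"fingers":1,"xyz":[0,0,-4],"angular":[0,0,0]},{"fingers":1,"xyz":[0,0,-7],"angular":[0,0,0]},{"fingers":1,"xyz":[0,0,-10],"angular":[0,0,0]},{"fingers":1,"xyz":[0,0,-12],"angular":[0,0,0]},{"fingers":1,"xyz":[0,0,-12],"angular":[0,0,0]},{"fingers":1,"xyz":[0,0,-12],"angular":[0,0,0]}])

```text
clock: 16.5
position: [0.5203, -0.1799, 0.2035]
ee_rot: [-0.04, -3.141, -0.001]
force: [0.1, 0.1, -0.8]
width: 0.299
```

```bash
python3 f.py; python3 - <<'E'
from h import *
import numpy as np
s=arm.observe(); T=R.from_rotvec(s['ee_rot']).as_matrix()
c=cam('top'); im=cv2.imread('pics/top0.png')[:,:,::-1].copy(); h=hsv(im)
# tray target: rim centre at z=.03
d=onz(c,(184.76,187.01),.03); print(s['width'],d, T.T@(np.array([d[0],d[1],s['position'][2]])-s['position']))
E
```

```text
[ 0.5204 -0.1801  0.2033] [-0.8  -2.73 -2.13 -0.91 -2.28 -1.88] -1.7879698805682125 16.75
0.2991792307485867 [0.61055598 0.21534449 0.03      ] [-7.99107906e-02  3.97603107e-01 -5.37549968e-05]
```

It holds: the width is unchanged and the force drop fits the spring's weight. Carrying it over the red tray.

Emit:
jog_arm(moves=[{"fingers":1,"xyz":[-0.4,2,0],"angular":[0,0,0]},{"fingers":1,"xyz":[-1.2,6,0],"angular":[0,0,0]},{"fingers":1,"xyz":[-2,10,0],"angular":[0,0,0]},{"fingers":1,"xyz":[-3,15,0],"angular":[0,0,0]},{"fingers":1,"xyz":[-4,20,0],"angular":[0,0,0]},{"fingers":1,"xyz":[-5,25,0],"angular":[0,0,0]},{"fingers":1,"xyz":[-6,30,0],"angular":[0,0,0]},{"fingers":1,"xyz":[-7,34.5,0],"angular":[0,0,0]},{"fingers":1,"xyz":[-7.6,37.7,0],"angular":[0,0,0]},{"fingers":1,"xyz":[-8,39.8,0],"angular":[0,0,0]},{"fingers":1,"xyz":[-8,39.8,0],"angular":[0,0,0]},{"fingers":1,"xyz":[-8,39.8,0],"angular":[0,0,0]}])

```text
clock: 18.25
position: [0.6111, 0.2136, 0.204]
ee_rot: [-0.044, -3.141, 0.002]
force: [1.0, -0.5, -1.3]
width: 0.299
```

```bash
python3 f.py; python3 - <<'E'
from h import *
s=arm.observe(); im=imaging.get_image('wrist'); sd=imaging.get_image('side')
print(s['width'],s['ee_rot'])
a=np.hstack([im[60:360,200:500],cv2.resize(sd[90:210,200:340],(350,300),interpolation=2)]); cv2.imwrite('pics/w3.png',a[:,:,::-1])
E
```

```text
[0.6111 0.2146 0.2043] [-1.26 -1.   -1.32 -0.89 -1.68 -1.69] -1.3049614532211151 18.5
0.29893878952472114 [ 4.28391515e-02  3.14108904e+00 -6.21738676e-05]
```

View pics/w3.png

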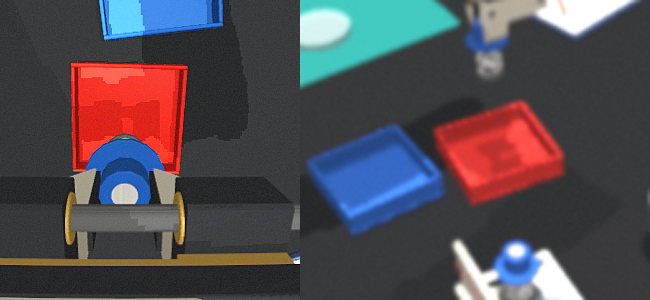

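The spring hangs upright in the jaws, in line with the red tray. Lowering it, with contact expected at a drop of about 128 mm.

Emit:
jog_arm(moves=[{"fingers":1,"xyz":[0,0,2],"angular":[0,0,0]},{"fingers":1,"xyz":[0,0,5],"angular":[0,0,0]},{"fingers":1,"xyz":[0,0,8],"angular":[0,0,0]},{"fingers":1,"xyz":[0,0,10],"angular":[0,0,0]},{"fingers":1,"xyz":[0,0,11.4],"angular":[0,0,0]},{"fingers":1,"xyz":[0,0,12.2],"angular":[0,0,0]},{"fingers":1,"xyz":[0,0,12.5],"angular":[0,0,0]},{"fingers":1,"xyz":[0,0,12.7],"angular":[0,0,0]},{"fingers":1,"xyz":[0,0,12.7],"angular":[0,0,0]},{"fingers":1,"xyz":[0,0,12.7],"angular":[0,0,0]}])

```text
clock: 19.85
position: [0.6112, 0.2158, 0.0774]
ee_rot: [0.041, 3.141, 0.001]
force: [-0.0, -0.7, -2.2]
width: 0.301
```

```bash
python3 f.py
```

```text
[0.6111 0.2157 0.0772] [-2.24 -1.53 -1.56 -1.05 -1.84 -0.74] -1.4942429410919773 20.1
```

Emit:
jog_arm(moves=[{"fingers":1,"xyz":[0,0,0.06],"angular":[0,0,0]},{"fingers":1,"xyz":[0,0,0.12],"angular":[0,0,0]},{"fingers":1,"xyz":[0,0,0.15],"angular":[0,0,0]},{"fingers":1,"xyz":[0,0,0.15],"angular":[0,0,0]},{"fingers":1,"xyz":[0,0,0.15],"angular":[0,0,0]}])

```text
clock: 20.72
position: [0.6111, 0.2158, 0.0756]
ee_rot: [0.041, 3.141, 0.0]
force: [-0.2, 1.0, 1.3]
width: 0.3
```

```bash
python3 f.py
```

```text
[0.611  0.2157 0.0756] [1.35 1.07 1.09 1.65 1.11 1.44] 1.283836274123938 20.975
```

The foot is on the floor: the force changed from -1.5 to +1.3 N. Releasing gradually.

Emit:
jog_arm(moves=[{"fingers":0.3,"xyz":[0,0,0],"angular":[0,0,0]},{"fingers":0.2,"xyz":[0,0,0],"angular":[0,0,0]},{"fingers":0,"xyz":[0,0,0],"angular":[0,0,0]},{"fingers":-0.2,"xyz":[0,0,0],"angular":[0,0,0]},{"fingers":-0.2,"xyz":[0,0,0],"angular":[0,0,0]},{"fingers":-0.2,"xyz":[0,0,-0.5],"angular":[0,0,0]},{"fingers":-0.2,"xyz":[0,0,-2],"angular":[0,0,0]},{"fingers":-0.2,"xyz":[0,0,-5],"angular":[0,0,0]},{"fingers":-0.2,"xyz":[0,0,-10],"angular":[0,0,0]},{"fingers":-0.2,"xyz":[0,0,-15],"angular":[0,0,0]},{"fingers":-0.2,"xyz":[0,0,-15],"angular":[0,0,0]},{"fingers":-0.2,"xyz":[0,0,-15],"angular":[0,0,0]}])

```text
clock: 22.48
position: [0.6108, 0.2157, 0.2261]
ee_rot: [0.041, 3.141, 0.001]
force: [-0.4, 0.0, -0.6]
width: 0.602
```

```bash
python3 - <<'E'
from h import *
s=arm.observe(); im=imaging.get_image('wrist'); sd=imaging.get_image('side')
print(s['position'],s['force'],s['width'],s['clock'])
c=cam('wrist',s); print(proj(c,[.611,.2157,.075]))
a=np.hstack([im[60:360,200:500],cv2.resize(sd[110:290,220:380],(356,400),interpolation=2)[:300]]); cv2.imwrite('pics/w4.png',a[:,:,::-1])
E
```

```text
[0.61083395 0.2157062  0.22613254] [-0.39092061  0.02127842 -0.61838143] 0.601920315035148 22.475
[325.51796622 188.41115885]
```

View pics/w4.png

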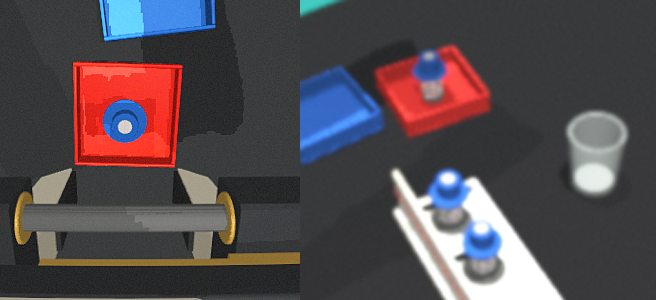

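The spring stands upright in the middle of the red tray, with its cap top at (125,127) in the crop. The two sound springs are still on their spigots, the beaker is in place, and the gripper is clear. Handing in.

```bash
python3 -c "
from cell import job; print(job.sign_off())"
```

```text
the job is handed in; nothing more can be done
None
```

I tested all three springs in place. The soft one was at seat 0, and it now stands upright near the centre of the red tray. I handed the job in at about 22.5 s, well under the 62 s limit; sign-off gives no verdict.

| Seat | Press force | Cap travel | Result |
|---|---|---|---|
| 0 | about 9.9 N | about 19 mm | soft |
| 1 | about 10.1 N | about 6 mm | sound |
| 2 | about 9.7 N | about 6 mm | sound |

- **Pointer positions:** I worked these out from cap travel rather than reading them off the board. That puts about 18 mm for seat 0 and about 5 mm for the other two, against 11 mm at the red line. The side picture after the presses agrees by eye, with the seat 0 pointer lowest.
- **Placing:** When I lowered the soft spring, the force changed from -1.5 N to +1.3 N at the expected height. I released it only then.
- **Last pictures:** The sound springs were still upright on their spigots, the beaker was where it started, and the gripper was empty and clear. I did not picture the bottle again at the end, but the arm never went near it.
- **Disagreements:** The two cameras differed by 1–2 mm on the cap positions. Force readings scattered by about 0.5 N, and up to 3 N of sideways force showed while pressing seat 0. None of this affected the result as far as I can see.

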